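# Set the stock tags of the specimen bins

## Task

Gently push the hinged tags over with a fingertip, lifting nothing, until every bin that holds a specimen cup has its tag tipped back towards the bin (ring face showing) and every empty bin has its tag tipped forward towards the robot (bar face showing). Some tags may already be right. Leave the cups and everything else where they stand.

Things in the scene. Friction and masses are not known exactly. Their poses are not given: they have to be found in the camera images.
- board: Fixed white board, 260 x 400 x 12 mm, its top 12 mm above the worktop. Origin at worktop height under the middle of the row of four tag hinges; x points from tags to bins, y left along the row. Tags at y = -127.5, -42.5, 42.5, 127.5 mm; behind each, at x = 135 mm, a fixed grey open bin, 70 x 70 x 30 mm. Free lane between a tag tipped back and its bin: x = 52 to 100 mm. Front edge x = -77 mm.
- stand_a: Fixed grey foot (44 x 58 x 33 mm) of one tag, at one of the four places of the row (which one varies). Origin on the board top under the hinge; axes as the board. Hinge pin along y, 28 mm above this origin. It carries the flap: white plate 44 mm wide, 4 mm thick, 62 mm from hinge to free edge. A black ring (28 mm) marks the face towards the robot when upright, a black bar (34 x 8 mm) the face towards the bins.
- flap_a (a joint): Flap on stand_a: 0 = resting tipped to the robot (bar shows), 0.87 = upright, 1.74 = resting tipped to the bin (ring shows). 30 g, slippery, almost no hinge friction: pushed past upright it falls over by itself onto its stop, 40 degrees above horizontal, free edge then 47 mm before or behind the hinge and 40 mm above it.
- place_a (a point): Centre of the bin that belongs to stand_a, at the height of the board top, 135 mm behind the hinge.
- stand_b: Fixed grey foot (44 x 58 x 33 mm) of one tag, at one of the four places of the row (which one varies). Origin on the board top under the hinge; axes as the board. Hinge pin along y, 28 mm above this origin. It carries the flap: white plate 44 mm wide, 4 mm thick, 62 mm from hinge to free edge. A black ring (28 mm) marks the face towards the robot when upright, a black bar (34 x 8 mm) the face towards the bins.
- flap_b (a joint): Flap on stand_b: 0 = resting tipped to the robot (bar shows), 0.87 = upright, 1.74 = resting tipped to the bin (ring shows). 30 g, slippery, almost no hinge friction: pushed past upright it falls over by itself onto its stop, 40 degrees above horizontal, free edge then 47 mm before or behind the hinge and 40 mm above it.
- place_b (a point): Centre of the bin that belongs to stand_b, at the height of the board top, 135 mm behind the hinge.
- stand_c: Fixed grey foot (44 x 58 x 33 mm) of one tag, at one of the four places of the row (which one varies). Origin on the board top under the hinge; axes as the board. Hinge pin along y, 28 mm above this origin. It carries the flap: white plate 44 mm wide, 4 mm thick, 62 mm from hinge to free edge. A black ring (28 mm) marks the face towards the robot when upright, a black bar (34 x 8 mm) the face towards the bins.
- flap_c (a joint): Flap on stand_c: 0 = resting tipped to the robot (bar shows), 0.87 = upright, 1.74 = resting tipped to the bin (ring shows). 30 g, slippery, almost no hinge friction: pushed past upright it falls over by itself onto its stop, 40 degrees above horizontal, free edge then 47 mm before or behind the hinge and 40 mm above it.
- place_c (a point): Centre of the bin that belongs to stand_c, at the height of the board top, 135 mm behind the hinge.
- stand_d: Fixed grey foot (44 x 58 x 33 mm) of one tag, at one of the four places of the row (which one varies). Origin on the board top under the hinge; axes as the board. Hinge pin along y, 28 mm above this origin. It carries the flap: white plate 44 mm wide, 4 mm thick, 62 mm from hinge to free edge. A black ring (28 mm) marks the face towards the robot when upright, a black bar (34 x 8 mm) the face towards the bins.
- flap_d (a joint): Flap on stand_d: 0 = resting tipped to the robot (bar shows), 0.87 = upright, 1.74 = resting tipped to the bin (ring shows). 30 g, slippery, almost no hinge friction: pushed past upright it falls over by itself onto its stop, 40 degrees above horizontal, free edge then 47 mm before or behind the hinge and 40 mm above it.
- place_d (a point): Centre of the bin that belongs to stand_d, at the height of the board top, 135 mm behind the hinge.
- cup_yellow: Loose specimen cup with a wide yellow screw lid, 55 mm diameter, 59 mm high, origin at the centre of its underside, standing in one of the four bins (3 mm bin floor; its top is 74 mm above the worktop). To be left alone; the colour of the lid means nothing.
- cup_white: Loose specimen cup with a wide white screw lid, 55 mm diameter, 59 mm high, origin at the centre of its underside, standing in one of the four bins (3 mm bin floor; its top is 74 mm above the worktop). To be left alone; the colour of the lid means nothing.
- oil_drop: Bystander, loose: small dropper bottle, 27 mm diameter, 72 mm high, standing at the left end of the board; origin at the centre of its underside.
- slide_packet: Bystander, loose: small card packet of slides, 31 x 83 x 57 mm high, at the left end of the board; origin at the centre of its underside.
- timer: Bystander, loose: flat bench timer, 64 x 66 x 18 mm, to the right in front of the board; origin at the centre of its underside.
- rubber_bulb: Bystander, loose: rubber pipette bulb, 83 x 47 x 47 mm, near the front of the worktop; origin at the centre of its underside.
- stain_bottle: Bystander, loose: capped stain bottle, 40 mm diameter, 102 mm high, left of the board; origin at the centre of its underside.
- lancet_box: Bystander, loose: small card box, 48 x 75 x 40 mm high, right of the board; origin at the centre of its underside.
- forceps: Bystander, loose: steel forceps, 132 x 18 x 10 mm, lying at the front left; origin at the centre of its underside.

How it is judged:
By the outcome, as a careful person would: the job done as asked, in the order asked, and still so for the second after the job is handed in, with the robot touching nothing.
It also fails if it takes over 48 s, if anything falls off the work surface, if the arm or the gripper's body presses on something with over 40 N, if the wrist force passes 120 N, or if a joint passes its speed limit or range.

## Robot

A 7-joint arm with a two-finger parallel gripper is mounted at the origin on a cart in front of the work surface, level with it; the furniture and walls round the work are solid. World frame = base frame: x ahead of the robot, y to its left, z up, the work surface at z = 0. Lengths are in m, angles in rad, forces in N, time in s.
With the tool pointing down it reaches from about 0.4 to 0.875 m from the base axis. Payload 6.5 kg.
Tool frame: the origin (TCP) lies on the centre line of the jaws, within the pads' length; the fingertips stand 11 mm ahead of it and the grasp point (between the pads) lies 8 mm behind it; z points along the fingers, y is the line along which they close (so a half turn about z gives the same grasp; the last joint's range is limited). The gripper opens to 88 mm and grips with 3 to 60 N. Pads are 18 mm wide; open, the fingers measure 123 mm over their backs; the gripper's body (75 mm by 187 mm) begins 45 mm behind the grasp point.
Start: joints at [1.107, 0.536, -0.004, 1.538, 0.003, 1.067, -0.071], TCP at [0.252, -0.599, 0.25] pointing down, gripper open.
Joint ranges: [-2.7, 2.7], [-0.37, 2.16], [-1.27, 1.26], [0.24, 2.4], [-1.31, 4.45], [0.19, 1.91], [-2.76, 2.76]. Speed limits (rad/s): [2.39, 2.39, 3.14, 3.14, 3.14, 3.14, 3.14].

## Interface

Orientations are given as a unit quaternion [x, y, z, w].
In Python, from bench import arm gives the robot as it stands.
- The arm moves only by the tool jog_arm, never from a script. Its argument "deltas" is a list that holds one entry, the list of rows, each a list of 7 numbers: the shift along the tool's x, y, z in mm, then the turn, a rotation vector about the tool's x, y, z in degrees, then the finger opening in mm, from 0 to 88.1. A call has 1 to 5 rows; each row shifts and turns the commanded pose from where the row before left it, along the tool's axes as they then stand; what a row does not reach is not made up. A row lasts 1/8 s, in which the tool goes at most 62.5 mm and 10.7 degrees, less where a joint would pass 70% of its speed; a pose out of reach is approached as far as the arm can. A call with a gripper value outside its range is refused whole. The fingers move at their own pace and stop on an object; the grip force is fixed at half the most. Time passes only in rows, so rows that do not move let the fingers close. It gives the time, the measured TCP pose, the force, the opening and the grip force at its end, in the units of the state.
- arm.sense(): the state, without advancing time (a new reading comes with each control period).
- arm.camera(name): name is "side" or "top" or "wrist"; returns (picture, depth): 400x640x3 uint8, red, green, blue; 400x640 float32, m along the optical axis (not along the pixel's ray), 0 where there is no reading.
- arm.camera_model(name): a dict with "fx", "fy", "cx", "cy" (pixels), "k1" (the pictures are not rectified: a ray, as slopes to the right and down, at radius r is drawn at 1 + k1 r^2 times it, then the intrinsics apply), "pose" (4x4, takes a point from camera to world coordinates). Camera axes: x right, y down, z forward; pixel columns grow to the right and rows downward; lengths in m; the calibration is good to about 2 mm. A picture is of the moment at which its call begins: read the wrist's pose just before it. camera_model takes no time and is no camera call; for the wrist camera it gives the pose at the moment of the call.
- arm.sign_off(): hands the job in; it is judged then, once.
Trained networks look in the newest picture that a camera, given by its name, has taken for a name from the list of things; names that differ only in an ending like _2 or _b are one class to them, and where a whole thing is asked for, a point or a joint stands for the part that bears it (a point fixed in the world has none). Each returns a list of dicts, best first, with "conf" (0 to 1); they miss things now and then, are a little off and sometimes report something else, mostly with a low value. They report only what shows in the picture. A call takes as long as a camera call.
- arm.find_in(camera, name): "location" ([x, y, z] in m, in world coordinates, good to about 4 mm: the middle of the surface that is visible of it).
The state is a dict: "time": time; "joint_pos": joint angles; "qd": joint speeds; "effort": joint torques, N m; "eef_pos": TCP position; "ee_rot": TCP orientation; "contact_force": force on the tool from outside, world axes, zero at the start; "moment": the same for the moment, N m; "gripper_width": opening from 0.0 (shut) to 1.0 (fully open); "grasp_force": force on a finger pad.
Only numpy, scipy, OpenCV 4.12 (cv2) and the standard library are available. Lean on these libraries where they do the work, as an engineer would, in place of code of your own. Each camera call takes 0.05 s, during which the arm holds its last target. There are 200 camera calls.

## Working session

There is one attempt and no reset: what is moved stays moved. The work goes in short steps, Python scripts to look and compute and a tool call to move; the robot and the scene stay as the last step left them, time stands still between calls to the robot, and variables do not carry over. Pictures are saved under pics/ and viewed, at most 10 in all, crops included, and the job is handed in when it is done.

Besides the shell and the picture viewer there is one more tool, called after "Request:" in YAML: its name, and indented under it one key for each argument. jog_arm: Moves the arm, as the interface text tells. Its arguments: {"type":"object","properties":{"deltas":{"type":"array"}},"required":["deltas"]}

```bash
mkdir -p pics
python3 - <<'E'
from bench import arm
import cv2
s=arm.sense();print(s['time'],s['eef_pos'],s['ee_rot'],s['gripper_width'])
for c in ['top','side']:
    p,d=arm.camera(c);cv2.imwrite(f'pics/{c}1.png',p[:,:,::-1])
    for n in ['board','stand_a','flap_a','cup_yellow','cup_white','stain_bottle','oil_drop','slide_packet','timer','lancet_box']:
        print(c,n,[([round(x,3) for x in r['location']],round(r['conf'],2)) for r in arm.find_in(c,n)][:5])
E
```

```text
0.0 [ 0.25153811 -0.59871362  0.24883045] [ 9.80278829e-01  1.97617447e-01 -2.48241407e-04 -8.37089909e-04] 0.9976142254116276
top board [([0.573, 0.251, 0.012], 0.81)]
top stand_a [([0.532, 0.28, 0.05], 0.77), ([0.517, 0.111, 0.048], 0.67), ([0.518, 0.199, 0.051], 0.67), ([0.546, 0.366, 0.046], 0.65)]
top flap_a [([0.538, 0.108, 0.065], 0.88), ([0.519, 0.28, 0.062], 0.82), ([0.535, 0.369, 0.06], 0.55), ([0.504, 0.205, 0.061], 0.52)]
top cup_yellow [([0.65, 0.092, 0.072], 0.66), ([0.543, -0.085, 0.042], 0.52)]
top cup_white [([0.673, 0.256, 0.073], 0.63), ([0.384, -0.116, 0.013], 0.42)]
top stain_bottle [([0.55, 0.528, 0.068], 0.75), ([0.543, -0.084, 0.04], 0.73), ([0.371, 0.414, 0.009], 0.71)]
top oil_drop [([0.57, 0.251, 0.015], 0.74), ([0.715, 0.398, 0.061], 0.5)]
top slide_packet [([0.635, 0.415, 0.069], 0.91), ([0.517, 0.197, 0.045], 0.23)]
top timer [([0.384, -0.115, 0.017], 0.64)]
top lancet_box [([0.541, -0.084, 0.038], 0.95)]
side board [([0.544, 0.302, 0.008], 0.82), ([0.525, -0.065, 0.04], 0.63), ([0.532, 0.288, 0.037], 0.59)]
side stand_a [([0.545, 0.372, 0.039], 0.95), ([0.531, 0.289, 0.04], 0.87), ([0.515, 0.205, 0.038], 0.76), ([0.521, 0.113, 0.045], 0.65), ([0.393, -0.23, 0.032], 0.17)]
side flap_a [([0.519, 0.284, 0.064], 0.63), ([0.529, 0.113, 0.059], 0.55), ([0.502, 0.206, 0.066], 0.55), ([0.534, 0.37, 0.063], 0.54)]
side cup_yellow [([0.635, 0.1, 0.069], 0.5), ([0.532, -0.068, 0.041], 0.19)]
side cup_white [([0.663, 0.265, 0.071], 0.72)]
side stain_bottle [([0.537, 0.539, 0.063], 0.62), ([0.517, 0.286, 0.064], 0.56), ([0.521, 0.114, 0.041], 0.17)]
side oil_drop [([0.717, 0.411, 0.047], 0.44)]
side slide_packet [([0.626, 0.428, 0.06], 0.61), ([0.536, 0.371, 0.065], 0.37)]
side timer [([0.381, -0.106, 0.017], 0.75)]
side lancet_box [([0.529, -0.067, 0.042], 0.59), ([0.534, 0.291, 0.039], 0.51)]
```

View pics/top1.png

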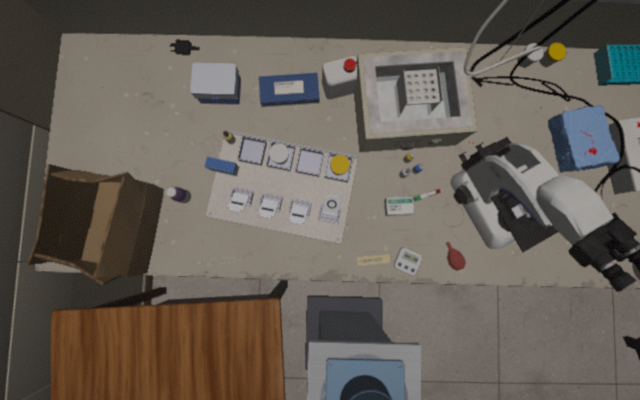

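View pics/side1.png

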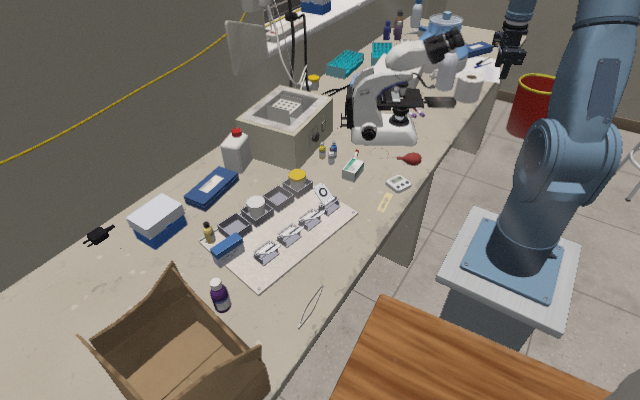

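The top view shows bins, left to right at columns 253, 280, 310 and 340: empty, white cup, empty, yellow cup. The tags at 240, 270 and 300 show bars and the one at 330 shows a ring, so only the second from the left (270,206) seems wrong. I'll confirm this on a zoomed crop and measure the tag pose and the transit clearance.

```bash
cat > h.py <<'E'
from bench import arm
import numpy as np, cv2
def cloud(c):
    p,d=arm.camera(c);m=arm.camera_model(c)
    K=np.array([[m['fx'],0,m['cx']],[0,m['fy'],m['cy']],[0,0,1.]])
    v,u=np.mgrid[0:400,0:640]
    n=cv2.undistortPoints(np.stack([u,v],-1).reshape(-1,1,2).astype(float),K,np.array([m['k1'],0,0,0.]))[:,0]
    z=d.reshape(-1,1);P=np.hstack([n*z,z,np.ones_like(z)])@np.array(m['pose']).T
    P[z[:,0]==0]=np.nan
    return p,P[:,:3].reshape(400,640,3)
E
python3 - <<'E'
from h import *
p,P=cloud('top');q,Q=cloud('side')
a=cv2.resize(p[125:245,195:365,::-1],None,fx=4.5,fy=4.5,interpolation=cv2.INTER_CUBIC)
cv2.imwrite('pics/crop.png',a)
A=np.vstack([P.reshape(-1,3),Q.reshape(-1,3)]);A=A[~np.isnan(A[:,0])]
for y in np.arange(-.9,.5,.1):
    s=A[(A[:,1]>y)&(A[:,1]<y+.1)&(A[:,2]>.1)&(A[:,2]<.6)&(A[:,0]>.1)&(A[:,0]<.8)]
    if len(s):print(round(y,1),len(s),'minx',s[:,0].min().round(3),'zmax',s[:,2].max().round(3))
# flap 2 candidates
for n,C in(('top',P),('side',Q)):
    B=C.reshape(-1,3);th=np.radians(-9.5);x=np.array([np.cos(th),np.sin(th)]);y=np.array([-x[1],x[0]])
    r=B[:,:2]-[.53,.28];s=B[(abs(r@x)<.08)&(abs(r@y)<.04)&(B[:,2]>.05)]
    f=s[s[:,2]>.068];print(n,len(s),len(f),'edge mean',f.mean(0).round(4),'u range',np.percentile((f[:,:2]-[.53,.28])@x,[2,50,98]).round(3),'v',np.percentile((f[:,:2]-[.53,.28])@y,[2,50,98]).round(3),'zmax',f[:,2].max().round(3))
    w=B[(B[:,2]>.02)&(B[:,2]<.09)&(B[:,0]>.6)&(B[:,0]<.74)&(B[:,1]>.03)&(B[:,1]<.38)&(B[:,2]>.066)]
    for yy in(.09,.26):
        k=w[abs(w[:,1]-yy)<.045];print(' cup',yy,k.min(0).round(3),k.max(0).round(3))
E
```

```text
-0.9 326 minx 0.335 zmax 0.184
-0.8 12 minx 0.347 zmax 0.103
-0.7 221 minx 0.213 zmax 0.467
-0.6 1851 minx 0.186 zmax 0.479
-0.5 3523 minx 0.242 zmax 0.401
-0.4 10622 minx 0.39 zmax 0.375
-0.3 3789 minx 0.525 zmax 0.268
-0.2 1415 minx 0.689 zmax 0.183
-0.1 1607 minx 0.685 zmax 0.179
-0.0 1582 minx 0.691 zmax 0.176
top 209 103 edge mean [0.5054 0.2857 0.0747] u range [-0.035 -0.026 -0.015] v [-0.019  0.002  0.022] zmax 0.085
 cup 0.09 [0.621 0.062 0.067] [0.674 0.115 0.081]
 cup 0.26 [0.647 0.231 0.066] [0.701 0.285 0.08 ]
side 85 45 edge mean [0.5004 0.2882 0.0747] u range [-0.038 -0.03  -0.022] v [-0.02   0.005  0.023] zmax 0.081
 cup 0.09 [0.618 0.063 0.066] [0.671 0.116 0.075]
 cup 0.26 [0.645 0.231 0.066] [0.699 0.285 0.076]
```

View pics/crop.png

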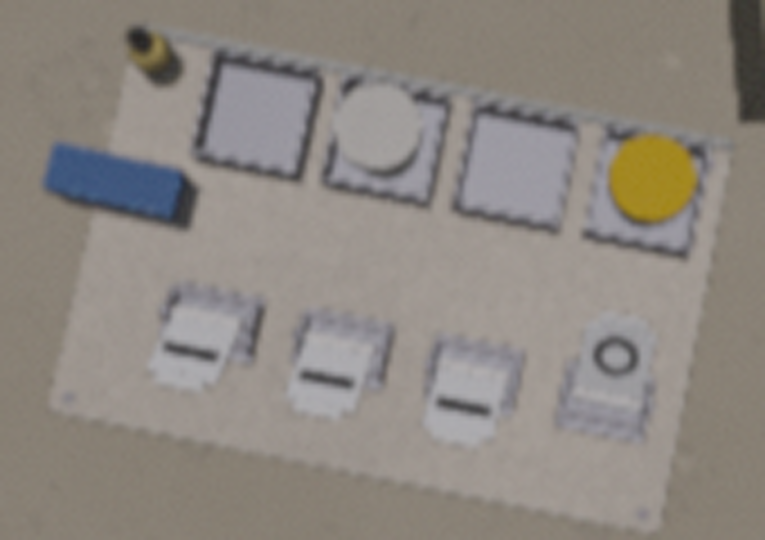

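The crop confirms it. The white cup's tag (crop 330,378) shows a bar and needs to be tipped back; the yellow cup's tag shows a ring, and both empty bins show bars. I'll go round the front of the microscope with the fingers closed.

Request:
jog_arm:
  deltas:
    - [[16,-37,0,0,0,0,0],[16,-37,0,0,0,0,0],[16,-37,0,0,0,0,0],[16,-37,0,0,0,0,0],[16,-37,0,0,0,0,0]]

```text
time: 1.82
eef_pos: [0.2539, -0.3965, 0.2499]
ee_rot: [0.98, 0.198, 0.0, 0.0]
contact_force: [0.1, 0.2, -0.8]
gripper_width: 0.455
grasp_force: 0.0
```

Request:
jog_arm:
  deltas:
    - [[46,-24,0,0,0,0,0],[46,-24,0,0,0,0,0],[46,-24,0,0,0,0,0],[46,-24,0,0,0,0,0],[46,-24,0,0,0,0,0]]

```text
time: 2.45
eef_pos: [0.4204, -0.1967, 0.25]
ee_rot: [0.98, 0.197, 0.0, 0.0]
contact_force: [0.1, -0.8, 0.8]
gripper_width: 0.004
grasp_force: 0.0
```

Request:
jog_arm:
  deltas:
    - [[0,0,0,0,0,8,0],[0,0,0,0,0,8,0],[0,0,0,0,0,8,0],[0,0,0,0,0,8,0],[0,0,0,0,0,0,0]]

```text
time: 3.08
eef_pos: [0.4195, -0.198, 0.2498]
ee_rot: [0.997, -0.08, 0.0, 0.0]
contact_force: [0.6, 0.1, 0.1]
gripper_width: 0.007
grasp_force: 0.0
```

Request:
jog_arm:
  deltas:
    - [[-6,-49,0,0,0,0,0],[-6,-49,0,0,0,0,0],[-6,-49,0,0,0,0,0],[-6,-49,0,0,0,0,0],[-6,-49,0,0,0,0,0]]

```text
time: 3.7
eef_pos: [0.429, 0.0502, 0.25]
ee_rot: [0.997, -0.079, 0.0, 0.0]
contact_force: [0.6, -0.2, -0.2]
gripper_width: 0.006
grasp_force: 0.0
```

Request:
jog_arm:
  deltas:
    - [[-6,-49,0,0,0,0,0],[-6,-49,0,0,0,0,0],[-6,-49,0,0,0,0,0],[-6,-49,0,0,0,0,0],[-6,-49,0,0,0,0,0]]

```text
time: 4.32
eef_pos: [0.4387, 0.2968, 0.2498]
ee_rot: [0.997, -0.079, 0.0, -0.0]
contact_force: [1.1, -0.2, -0.4]
gripper_width: 0.005
grasp_force: 0.0
```

Request:
jog_arm:
  deltas:
    - [[0,0,45,0,0,0,0],[0,0,45,0,0,0,0],[0,0,45,0,0,0,0],[0,0,25,0,0,0,0],[0,0,16,0,0,0,0]]

```text
time: 4.95
eef_pos: [0.4383, 0.2951, 0.0725]
ee_rot: [0.997, -0.079, -0.001, 0.0]
contact_force: [0.3, 0.5, 1.2]
gripper_width: 0.004
grasp_force: 0.0
```

Run:
```python
from h import *
s=arm.sense();print(s['eef_pos'],s['contact_force'])
p,P=cloud('side')
cv2.imwrite('pics/side2.png',cv2.resize(p[150:310,180:400,::-1],None,fx=3.5,fy=3.5,interpolation=cv2.INTER_CUBIC))
```

```text
[0.43827265 0.29510663 0.07250422] [0.28730621 0.47861989 1.23287888]
```

View pics/side2.png

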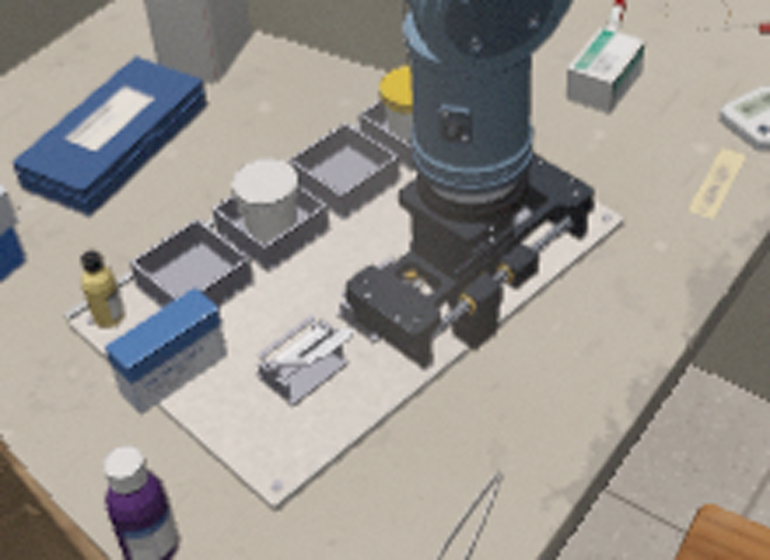

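The fingers are low in front of the second tag (crop 480,330), clear of its neighbours. Now I push gently.

Request:
jog_arm:
  deltas:
    - [[20,0,0,0,0,0,0],[16,0,0,0,0,0,0],[8,0,0,0,0,0,0],[8,0,0,0,0,0,0],[8,0,0,0,0,0,0]]

```text
time: 5.62
eef_pos: [0.498, 0.2858, 0.0738]
ee_rot: [0.997, -0.08, -0.0, -0.0]
contact_force: [-0.2, -0.1, 0.8]
gripper_width: 0.008
grasp_force: 0.1
```

Request:
jog_arm:
  deltas:
    - [[7,0,0,0,0,0,0],[7,0,0,0,0,0,0],[7,0,0,0,0,0,0],[7,0,0,0,0,0,0],[7,0,0,0,0,0,0]]

```text
time: 6.25
eef_pos: [0.5328, 0.28, 0.0737]
ee_rot: [0.997, -0.08, -0.0, -0.0]
contact_force: [-0.6, 0.0, -0.1]
gripper_width: 0.005
grasp_force: 0.0
```

Request:
jog_arm:
  deltas:
    - [[5,0,0,0,0,0,0],[4,0,0,0,0,0,0],[4,0,0,0,0,0,0],[3,0,0,0,0,0,0],[0,0,0,0,0,0,0]]

```text
time: 6.88
eef_pos: [0.5483, 0.2775, 0.0737]
ee_rot: [0.997, -0.08, 0.0, -0.0]
contact_force: [0.5, 0.0, 0.4]
gripper_width: 0.003
grasp_force: 0.0
```

Past the hinge; back off, rise and look.

Request:
jog_arm:
  deltas:
    - [[-25,0,0,0,0,0,0],[-30,0,0,0,0,0,0],[-30,0,0,0,0,0,0],[-25,0,0,0,0,0,0],[0,0,-40,0,0,0,0]]

```text
time: 7.5
eef_pos: [0.4354, 0.2947, 0.112]
ee_rot: [0.997, -0.078, -0.003, 0.002]
contact_force: [0.7, 0.7, 0.6]
gripper_width: 0.004
grasp_force: 0.0
```

Request:
jog_arm:
  deltas:
    - [[0,0,-50,0,0,0,0],[0,0,-50,0,0,0,0],[0,50,-30,0,0,0,0],[0,50,0,0,0,0,0],[0,50,0,0,0,0,0]]

```text
time: 8.12
eef_pos: [0.4152, 0.1457, 0.2442]
ee_rot: [0.997, -0.08, 0.001, -0.0]
contact_force: [0.1, -0.7, 0.9]
gripper_width: 0.004
grasp_force: 0.0
```

Request:
jog_arm:
  deltas:
    - [[0,50,0,0,0,0,0],[0,50,0,0,0,0,0],[0,50,0,0,0,0,0],[0,50,0,0,0,0,0],[0,50,0,0,0,0,0]]

```text
time: 8.75
eef_pos: [0.3751, -0.101, 0.244]
ee_rot: [0.997, -0.08, 0.0, 0.0]
contact_force: [1.7, 0.4, -0.2]
gripper_width: 0.005
grasp_force: 0.0
```

Run:
```python
from h import *
s=arm.sense();print(s['time'],s['eef_pos'],s['contact_force'])
p,_=cloud('top');q,_=cloud('side')
f=lambda i:cv2.resize(i[:,:,::-1],(640,290),interpolation=cv2.INTER_CUBIC)
cv2.imwrite('pics/end.png',np.vstack([f(p[125:245,170:435]),f(q[160:300,190:500])]))
```

```text
8.75 [ 0.37505517 -0.10104811  0.24396602] [ 1.69145185  0.37673178 -0.20292858]
```

View pics/end.png

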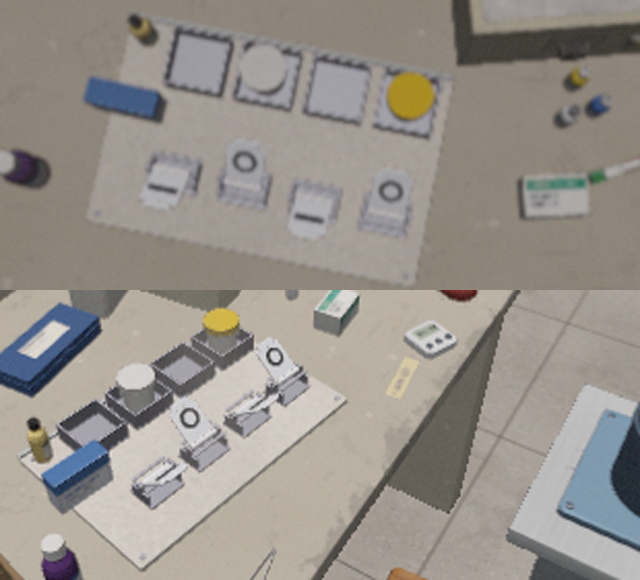

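Both cup tags now show rings (top crop 245,160 and 390,190), both empty-bin tags show bars, and everything else is where it was.

```bash
python3 -c "
from bench import arm
print(arm.sign_off())"
```

```text
the job is handed in; nothing more can be done
None
```

Only the white cup's tag was wrong, so I tipped it back; the final pictures show rings at both cup bins and bars at both empty ones, nothing else visibly moved, and I handed the job in at about 9 s.

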